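Lock up a two-block print

ROBOT

A 6-joint arm with a two-finger parallel gripper is mounted at the origin on the work surface. World frame = base frame: x ahead of the robot, y to its left, z up, the work surface at z = 0. Lengths are in mm, angles in rad, forces in N, time in s.
With the tool pointing down it reaches from about 300 to 750 mm from the base axis. Payload 8.5 kg.
Tool frame: the origin (TCP) lies between the finger pads; the fingertips stand 17 mm ahead of it and the grasp point (between the pads) lies 2 mm behind it; z points along the fingers, x is the direction in which the jaws open and shut, and the axes are right-handed (so a half turn about z gives the same grasp; the last joint's range is limited). The gripper opens to 85 mm and grips with 20 to 120 N. Pads are 22 mm wide; open, the fingers measure 114 mm over their backs; the gripper's body (76 mm by 85 mm) begins 54 mm behind the grasp point. The pads swing forward as they close: fully open they stand 13 mm farther back than shut.
Start: joints at [-1.544, 0.381, 1.297, -0, 1.464, -0.215], TCP at [131.693, -533.983, 248.322] pointing down, gripper open.
Joint ranges: [-3.11, 3.11], [-0.89, 2.33], [0.22, 2.48], [-1.42, 4.56], [0.17, 2.85], [-2.88, 2.88]. Speed limits (rad/s): [2.39, 2.39, 3.14, 3.14, 3.14, 3.14].

INTERFACE

Orientations are given as a unit quaternion [x, y, z, w].
In Python, from cell import env, eyes gives the robot as it stands. The module is installed in compiled form; this text tells all that it offers.
- The arm moves only by the shell command python3 -m crank 'ROWS' [FORCE]. ROWS is JSON, a list of rows, each a list of 5 numbers: the shift along the tool's x, y, z in mm, then the turn about the tool's z in degrees, then the opening, from 0 (shut) to 1 (fully open). In form: [[x, y, z, spin, gripper], ...]. A call has 1 to 5 rows; each row shifts and turns the commanded pose from where the row before left it, along the tool's axes as they then stand; what a row does not reach is not made up. A row lasts 1/12 s, in which the tool goes at most 41.7 mm and 7.16 degrees, less where a joint would pass 70% of its speed; a pose out of reach is approached as far as the arm can. A call is refused whole if a number of a shift passes 41.7 or a number of a turn 7.16, either way. A call with a gripper value outside its range is refused whole. The fingers move at their own pace and stop on an object; FORCE is the grip in N (left out, the last holds). Time passes only in rows, so rows that do not move let the fingers close. It gives the time, the measured TCP pose, the force and the opening at its end, in the units of the state.
- env.sense(): the state, without advancing time (a new reading comes with each control period).
- eyes.read_camera(name): name is "scene" or "side" or "wrist"; returns a dict with "image" (420x560x3 uint8, red, green, blue), "range_z" (420x560 float32, mm along the optical axis (not along the pixel's ray), 0 where there is no reading), "mtx" (3x3 intrinsics, pixels), "pose" (4x4, takes a point from camera to world coordinates). Camera axes: x right, y up, looking along -z (the intrinsics and any distortion apply to the point x, -y, -z); pixel columns grow to the right and rows downward; lengths in mm; the calibration is good to about 2 mm. The wrist camera is an equidistant fisheye: a pixel r from the principal point sees the ray r / f radians off the axis. A picture is of the moment at which its call begins.
- env.close_job(): hands the job in, once; it reports no verdict.
The state is a dict: "clock": time; "joints": joint angles; "qvel": joint speeds; "effort": joint torques, N m; "ee_pos": TCP position; "tool_rot": TCP orientation; "contact_force": force on the tool from outside, world axes, zero at the start; "moment": the same for the moment, N m; "finger_gap": finger opening in mm.
Only numpy, scipy, OpenCV 4.12 (cv2) and the standard library are available. Lean on these libraries where they do the work, as an engineer would, in place of code of your own. Each camera call takes 0.05 s, during which the arm holds its last target. There are 200 camera calls.

TASK

Lay the loose green printing block flat, inked face up, on the plywood bed and butt it tight against the green block already there, so that the pale road runs on across the joint without a gap or step, with both blocks hard against the dark fence and the standing block hard against the side stop. Then slide the red-tabbed jaw up until it bears on the block, so the pair is locked up, and let go. Leave everything else on the table where it is, the orange block included.

Things in the scene. Friction and masses are not known exactly. Their poses are not given: they have to be found in the camera images.
- bed: Plywood printing bed lying on the table (fixed), 170 x 280 mm, 15 mm thick. Origin: centre of its underside. Its +x side carries a dark wooden fence along the whole length (15 mm wide, inner face at local x = +70 mm), its +y end a dark side stop (15 mm wide, inner face at local y = +125 mm, from x = -40 to +70 mm); both rise 12 mm above the bed's face. The sliding jaw comes from the -y end.
- mate_block: Green-inked wooden printing block, 110 (x) x 55 (y) x 24 mm, 0.13 kg, loose, already standing on the bed in the corner of fence and side stop (up to 3 mm off the stop). Origin: centre of its underside; axes as the bed's. A pale road, 14 mm wide, crosses its top along y at local x = +22 mm.
- loose_block: Its partner, lying on the bare table to the left or right of the bed: same size, ink and mass, same pale road along y at local x = +22 mm. Origin: centre of its underside. Its +y long side is the one that joins the mate block; it finally has the bed's axes.
- loose_far (a point): point on the loose block's jointing (+y) side, mid-height (12 mm), at its +x corner: local (55, 27.5, 12) mm
- loose_near (a point): the same at its -x corner: local (-55, 27.5, 12) mm
- mate_far (a point): point on the mate block's jointing (-y) side, mid-height, at its +x corner: local (55, -27.5, 12) mm
- mate_near (a point): the same at its -x corner: local (-55, -27.5, 12) mm
- jaw (a joint): Sliding jaw on the bed, in m: 0 = fully out (its face at bed y = -55 mm), growing as it slides towards the bed's +y, up to 0.085; it is stiff (about 4 N) and stays where it is left. Bar 80 (x) x 30 (y) x 22 mm, 1 mm above the bed's face, centred at bed x = +10 mm. On the bar's outer edge stands a red tab 45 (x) x 12 (y) mm, 28 mm high.
- jaw_face (a point): middle of the jaw's clamping face (which looks to the bed's +y), 12 mm above the bed's face
- jaw_tab (a point): centre of the top of the red tab, 65.5 mm above the table, 24 mm behind the clamping face
- orange_block: Block of another print, orange-inked with a pale disc, same size as the green ones, lying on the table on the other side of the bed. Origin: centre of its underside. Leave alone.
- brayer: Ink roller with wooden handle (100 mm wide, 36 mm high), lying on a glass slab at the right. Origin: under the roller. Leave alone.
- ink_tin_a: ink tin, green label, 84 mm diameter, 75 mm high. Origin: centre of its underside. Leave alone.
- ink_tin_b: ink tin, yellow label, 84 mm diameter, 75 mm high. Origin: centre of its underside. Leave alone.
- blue_bowl: blue plastic bowl, 110 mm across, 50 mm high. Origin: centre of its underside. Leave alone.
- amber_bottle: amber bottle, 60 mm diameter, 100 mm high. Origin: centre of its underside. Leave alone.
- palette_knife: palette knife lying between robot and bed, about 25 mm high at most. Origin: its middle. Leave alone.
- flat_brush: brush lying beyond the bed. Origin: its middle. Leave alone.
Not all that is in view belongs to the job. What is shaped like the loose_block but blue or turquoise is not meant.

How it is judged (in metres and radians):
At the end, for the whole second after the job is handed in: Both blocks at rest, flat and face up on the bed; joint corners meet within 3 mm at both ends; both within 3 mm of the fence, the standing one within 3 mm of the side stop; both square to the bed within 0.03 rad; jaw face within 2.5 mm of the loose block (distance between loose_far and mate_far below 0.003 m and distance between loose_near and mate_near below 0.003 m and x of each of mate_block, loose_block in the frame of bed above 0.012 m and y of mate_block in the frame of bed above 0.0945 m and z of each of loose_block, mate_block in the frame of bed below 0.018 m and angle between each of loose_block, mate_block's own z axis and vertical below 0.05 rad and angle between the x axis of each of loose_block, mate_block and the x axis of bed, either way round below 0.03 rad and y of jaw_face in the frame of loose_block above -0.03 m and linear speed of each of loose_block, mate_block below 0.01 m/s); the robot touches nothing.
It fails at once if a bystander (orange block, tins, bowl, bottle, tools) is moved more than 20 mm (distance of any of orange_block, brayer, ink_tin_a, ink_tin_b, blue_bowl, amber_bottle, palette_knife, flat_brush from where it was at the start of the episode above 0.02 m).
It also fails if it takes over 58 s, if anything falls off the work surface, if the arm or the gripper's body presses on something with over 40 N, if the wrist force passes 120 N, or if a joint passes its speed limit or range.

## Working session

There is one attempt and no reset: what is moved stays moved. The work goes in short steps, Python scripts to look and compute and a shell command to move; the robot and the scene stay as the last step left them, time stands still between calls to the robot, and variables do not carry over. Pictures are saved under pics/ and viewed, about 8 in all and at most 12, crops included, and the job is handed in when it is done.

```bash
ls; mkdir -p pics
cat > h.py <<'E'
import numpy as np, cv2
from cell import env, eyes
def cam(n):
    return eyes.read_camera(n)
def pts(c):
    # world point per pixel from range (pinhole)
    K=c["mtx"];P=c["pose"];z=c["range_z"].astype(float)
    v,u=np.mgrid[0:420,0:560]
    p=np.stack([(u-K[0,2])/K[0,0]*z,-(v-K[1,2])/K[1,1]*z,-z],-1)
    return p@P[:3,:3].T+P[:3,3]
def save(n,im): cv2.imwrite("pics/"+n,im[...,::-1])
E
python3 - <<'E'
from h import *
a=cam("scene");b=cam("side")
save("a.png",a["image"]);save("b.png",b["image"])
np.set_printoptions(suppress=True,precision=3)
for c in(a,b):print(c["mtx"],c["pose"])
np.savez("ab.npz",ai=a["image"],ap=pts(a),az=a["range_z"],bi=b["image"],bp=pts(b),bz=b["range_z"])
print(env.sense())
E
```

```text
pics
[[539.405   0.    282.127]
 [  0.    539.405 218.224]
 [  0.      0.      1.   ]] [[  -0.211   -0.802    0.559 1684.465]
 [   0.977   -0.179    0.112  238.182]
 [   0.01     0.57     0.821 1742.12 ]
 [   0.       0.       0.       1.   ]]
[[438.309   0.    276.034]
 [  0.    438.309 202.458]
 [  0.      0.      1.   ]] [[    0.909     0.32     -0.268    82.764]
 [   -0.417     0.693    -0.588 -1010.236]
 [   -0.002     0.646     0.763  1370.673]
 [    0.        0.        0.        1.   ]]
{'clock': 0.1, 'joints': array([-1.544,  0.381,  1.298, -0.   ,  1.464, -0.215]), 'qvel': array([ 0.002,  0.   , -0.004,  0.   , -0.   ,  0.001]), 'effort': array([  0.002, -44.922, -23.166,  -0.   ,   0.004,   0.   ]), 'ee_pos': array([ 131.676, -533.752,  247.776]), 'tool_rot': array([ 0.787, -0.617, -0.   , -0.001]), 'contact_force': array([-0.227, -0.428,  0.18 ]), 'moment': array([-0.01 ,  0.02 , -0.013]), 'finger_gap': 85.09024606240068}
```

View pics/a.png

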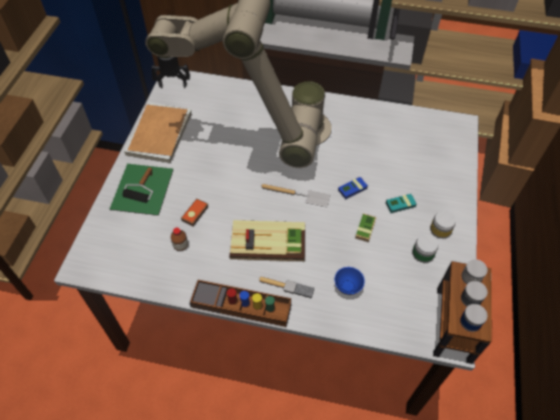

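View pics/b.png

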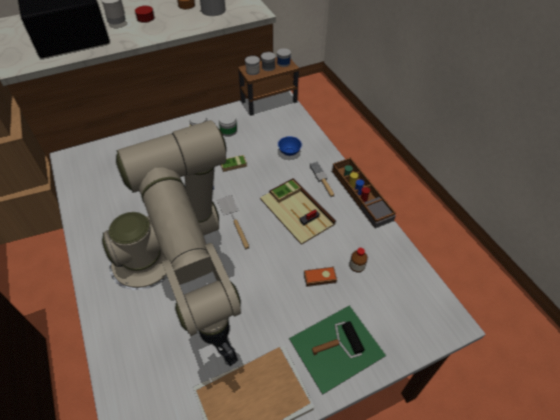

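Candidates in the scene view: green with a pale road (366,227), blue (352,187) and turquoise (401,203). The one at (366,227) matches the ink of the mate at (294,240). I'll confirm it in a crop and measure.

Run:
```python
from h import *
np.set_printoptions(suppress=True,precision=1)
d=np.load("ab.npz")
big=np.hstack([cv2.resize(d['ai'][175:260,330:425],None,fx=4,fy=4,interpolation=2),cv2.resize(d['ai'][210:265,220:315],None,fx=4,fy=4,interpolation=2)[:340] if 0 else cv2.resize(d['ai'][195:280,222:317],None,fx=4,fy=4,interpolation=2)])
save("crop.png",big)
for k in 'ab':
    im=d[k+'i'];P=d[k+'p']
    hsv=cv2.cvtColor(im,cv2.COLOR_RGB2HSV)
    z=P[...,2]
    ok=(d[k+'z']>0)
    print(k,'table z',np.median(z[ok&(abs(z)<10)&(P[...,0]>300)&(P[...,0]<700)]))
    m=ok&(hsv[...,1]>70)&(z>8)&(z<70)&(P[...,0]>250)&(P[...,0]<900)&(abs(P[...,1])<450)
    n,l,s,c=cv2.connectedComponentsWithStats(m.astype(np.uint8))
    for i in range(1,n):
        if s[i,4]<60: continue
        q=P[l==i]; r=cv2.minAreaRect(q[:,:2].astype(np.float32))
        print(c[i],s[i,4],'med hsv',np.median(hsv[l==i],0),'z95',np.percentile(q[:,2],[50,95]),r)
```

```text
a table z 2.6273940910380134
[348.7 189.3] 219 med hsv [113. 149. 130.] z95 [26.1 34.8] ((311.46624755859375, 239.21702575683594), (61.92182540893555, 82.19175720214844), 38.36864471435547)
[278.  188.7] 121 med hsv [ 17. 104. 170.] z95 [19.6 28.1] ((372.85870361328125, -44.648582458496094), (135.8757781982422, 28.72909164428711), 83.03162384033203)
[394.8 203.5] 183 med hsv [ 88. 138. 120.] z95 [26.  33.6] ((346.3426513671875, 429.4848327636719), (65.45401000976562, 70.1784439086914), 25.28811264038086)
[194.2 211.4] 349 med hsv [  8. 167. 182.] z95 [27.3 35.1] ((555.6234130859375, -339.2332458496094), (64.35136413574219, 117.1665267944336), 74.21389770507812)
[365.1 227.1] 308 med hsv [ 43.5 117.  120. ] z95 [26.9 34.8] ((482.78961181640625, 322.8516540527344), (49.77102279663086, 116.5230712890625), 81.84168243408203)
[268.5 240.7] 2344 med hsv [ 24.  86. 185.] z95 [21.1 45.4] ((622.2711181640625, -31.4251708984375), (173.40208435058594, 270.9876403808594), 10.502761840820312)
[349.2 279.6] 577 med hsv [112. 181. 128.] z95 [27.7 54.1] ((741.8556518554688, 294.0959777832031), (104.
[... 1154 characters left out ...]
9.52450561523438, 280.3594665527344), 10.282120704650879)
[327.4 187. ] 69 med hsv [ 18. 103. 137.] z95 [17.1 24.3] ((789.9437255859375, 23.43277359008789), (97.32972717285156, 15.308971405029297), 84.09416961669922)
[240.9 233.9] 114 med hsv [ 17.  103.5 132. ] z95 [17.5 22.8] ((371.8652648925781, -48.19842529296875), (138.8258056640625, 14.384275436401367), 88.50052642822266)
[357.9 260.6] 91 med hsv [ 13. 175.  78.] z95 [63.7 69.4] ((693.5868530273438, -362.28265380859375), (29.1247501373291, 54.92206954956055), 31.407487869262695)
[319.7 275.8] 455 med hsv [ 10. 180. 141.] z95 [23.8 28.8] ((558.055419921875, -341.509033203125), (58.038936614990234, 108.35723876953125), 72.86553955078125)
```

View pics/crop.png

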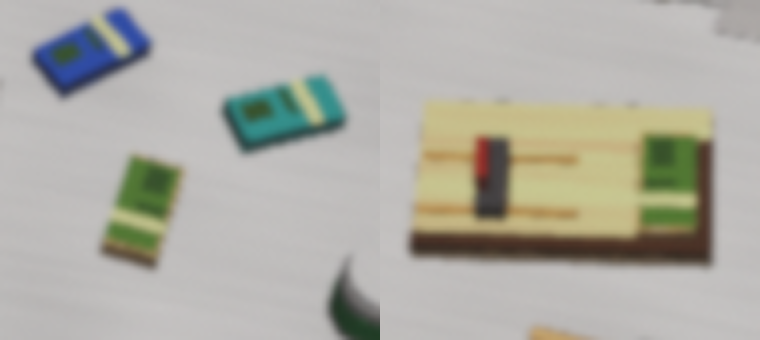

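The crop shows the green block (left, 140,210) with its road toward the bottom, i.e. its +x points away from the robot. The jaw is fully out and the mate is in the corner at the right. Yaws are about 10.3° for the bed and about -7.5° for the loose block. Next I'll turn the tool and go above the block.

```bash
cat >> h.py <<'E'
from scipy.spatial.transform import Rotation as Ro
np.set_printoptions(suppress=True,precision=2)
def delta(t,yaw=None):
    "tool-frame shift to world xyz t; turn to tool-x heading yaw deg"
    s=env.sense();R=Ro.from_quat(s["tool_rot"]).as_matrix()
    d=R.T@(np.array(t,float)-s["ee_pos"]);h=np.degrees(np.arctan2(R[1,0],R[0,0]))
    print("clk %.2f"%s["clock"],"pos",s["ee_pos"],"head %.2f"%h,"d",d,"spin",None if yaw is None else -((yaw-h+180)%360-180),"gap %.1f"%s["finger_gap"],"F",s["contact_force"])
def wpts(c):
    K=c["mtx"];P=c["pose"];z=c["range_z"].astype(float)
    v,u=np.mgrid[0:420,0:560];x=(u-K[0,2])/K[0,0];y=(v-K[1,2])/K[1,1]
    r=np.hypot(x,y)+1e-9;t=np.tan(np.minimum(r,1.5))/r
    p=np.stack([x*t*z,-y*t*z,-z],-1)
    return p@P[:3,:3].T+P[:3,3]
E
python3 -m crank '[[0,0,0,7.1,1],[0,0,0,7.1,1],[0,0,0,7.1,1]]'
python3 -c "
from h import *
delta([450,-250,250],-97.5);delta([470,320,240],-97.5)"
```

```text
clock: 0.35
ee_pos: [131.7, -533.8, 248.0]
tool_rot: [-0.657, 0.754, 0.0, 0.0]
contact_force: [0.0, 0.3, -0.1]
finger_gap: 85.2
clk 0.35 pos [ 131.69 -533.81  247.95] head -97.79 d [-324.35 -276.88   -1.8 ] spin -0.29351686376651287 gap 85.2 F [ 0.04  0.27 -0.12]
clk 0.35 pos [ 131.69 -533.81  247.95] head -97.79 d [-891.79 -219.4     8.73] spin -0.29351686376651287 gap 85.2 F [ 0.04  0.27 -0.12]
```

```bash
for i in 1 2; do python3 -m crank '[[-31,-27,0,0,1],[-31,-27,0,0,1],[-31,-27,0,0,1],[-31,-27,0,0,1],[-31,-27,0,0,1]]' | sed -n 2p; done
for i in 1 2 3; do python3 -m crank '[[-38,3,0,0,1],[-38,3,0,0,1],[-38,3,0,0,1],[-38,3,0,0,1],[-38,3,0,0,1]]'| sed -n 2p; done
python3 -m crank '[[0,0,0,0,1],[0,0,0,0,1]]' | sed -n 2p
python3 - <<'E'
from h import *
delta([481,320,240],-97.5)
c=cam("wrist");save("w1.png",c["image"]);P=wpts(c);im=c["image"];print(c["mtx"],c["pose"])
np.savez("w1.npz",P=P,im=im,z=c["range_z"])
hsv=cv2.cvtColor(im,cv2.COLOR_RGB2HSV)
m=(hsv[...,1]>70)&(P[...,2]>19)&(P[...,2]<32)&(hsv[...,0]>15)&(hsv[...,0]<70)
n,l,s,cc=cv2.connectedComponentsWithStats(m.astype(np.uint8))
for i in range(1,n):
    if s[i,4]>100: print(cc[i],s[i,4],np.median(P[l==i][:,2]),cv2.minAreaRect(P[l==i][:,:2].astype(np.float32)))
E
```

```text
ee_pos: [286.6, -396.2, 248.1]
ee_pos: [440.7, -259.8, 248.2]
ee_pos: [448.9, -69.4, 248.1]
ee_pos: [458.6, 121.0, 248.2]
ee_pos: [468.4, 311.4, 248.0]
ee_pos: [468.3, 310.9, 247.5]
clk 2.60 pos [468.3  310.87 247.51] head -97.27 d [-10.67 -11.45   7.49] spin 0.22860768497955064 gap 85.0 F [-0.69  0.21  0.67]
[[325.19   0.   277.89]
 [  0.   325.19 210.56]
 [  0.     0.     1.  ]] [[ -0.13   0.94   0.32 550.94]
 [ -0.99  -0.12  -0.04 300.95]
 [  0.    -0.32   0.95 373.36]
 [  0.     0.     0.     1.  ]]
[451.24  44.82] 285 28.569022237251318 ((608.1570434570312, 95.93003845214844), (107.83350372314453, 5.104644775390625), 10.482734680175781)
[546.12  29.24] 182 24.769784309449847 ((642.1615600585938, -78.50360107421875), (69.39543151855469, 5.070043563842773), 10.502169609069824)
[ 98.4  141.77] 275 26.01399482615909 ((545.1383056640625, 522.2705688476562), (77.95236206054688, 27.277894973754883), 1.7954249382019043)
[263.66 167.52] 4702 24.65423169922036 ((481.7504577636719, 325.89031982421875), (54.2505989074707, 109.06745147705078), 82.63932037353516)
[ 81.19 233.17] 349 25.73271768636738 ((430.9383239746094, 586.619384765625), (81.02119445800781, 33.298274993896484), 21.44380760192871)
[532.38 218.74] 175 19.766968587026554 ((370.4499206542969, -59.9160041809082), (100.07670593261719, 11.143220901489258), 88.0760498046875)
[205.05 284.  ] 302 24.988933657882058 ((346.3550109863281, 420.64129638671875), (20.976058959960938, 29.951406478881836), 30.084428787231445)
[358.11 286.41] 258 24.93671223603141 ((317.5458984375, 225.6318359375), (21.49380874633789, 28.71505355834961), 42.874000549316406)
[328.59 310.33] 301 24.910298374244007 ((285.1081237792969, 266.5145568847656), (54.98426818847656, 13.140663146972656), 42.29300308227539)
```

View pics/w1.png

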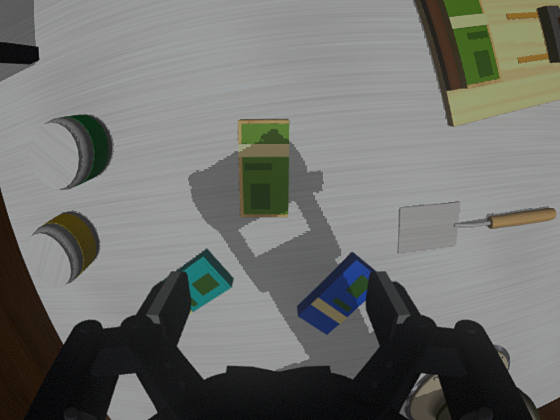

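The wrist view shows the green block at (264,167), and the fit of 54 x 109 mm matches its size. Centre is (481.8, 325.9), yaw -7.4°. Going down to grasp.

```bash
python3 -m crank '[[-8.3,-7.6,40,0,1],[-8.3,-7.6,40,0,1],[0,0,40,0,1],[0,0,40,0,1],[0,0,30,0,1]]'
python3 -m crank '[[0,0,20,0,1],[0,0,0,0,1]]'
python3 -c "
from h import *
delta([481.8,325.9,18],-97.4)"
```

```text
clock: 3.07
ee_pos: [485.3, 322.0, 55.5]
tool_rot: [-0.659, 0.752, 0.0, -0.002]
contact_force: [0.1, 0.0, -0.2]
finger_gap: 85.5
clock: 3.23
ee_pos: [484.4, 321.6, 34.5]
tool_rot: [-0.659, 0.752, 0.001, -0.004]
contact_force: [-0.9, -0.2, -0.4]
finger_gap: 85.3
clk 3.23 pos [484.43 321.63  34.53] head -97.56 d [-3.96  3.06 16.53] spin -0.15849944088148504 gap 85.3 F [-0.95 -0.17 -0.35]
```

```bash
python3 -m crank '[[-4,3,8,0,1],[0,0,8,0,1],[0,0,0,0,1]]'
python3 -m crank '[[0,0,0,0,0],[0,0,0,0,0],[0,0,0,0,0],[0,0,0,0,0],[0,0,0,0,0]]' 40
python3 -m crank '[[0,0,0,0,0],[0,0,0,0,0],[0,0,0,0,0],[0,0,0,0,0],[0,0,0,0,0]]'
python3 -m crank '[[0,0,-20,0,0],[0,0,-25,0,0],[0,0,-25,0,0],[0,0,-25,0,0],[0,0,0,0,0]]'
python3 - <<'E'
from h import *
d=np.load("w1.npz");P=d["P"];im=d["im"];h=cv2.cvtColor(im,cv2.COLOR_RGB2HSV)
delta([0,0,0])
m=(P[...,2]>36)&(P[...,2]<43)&(P[...,1]<200)&(h[...,0]>30)&(h[...,0]<70)&(h[...,1]>70)
print("mate?",cv2.minAreaRect(P[m][:,:2].astype(np.float32)),m.sum())
# rotate the wrist look later; scene cams: mate & bed
d=np.load("ab.npz")
for k in 'ab':
    P=d[k+'p'];h=cv2.cvtColor(d[k+'i'],cv2.COLOR_RGB2HSV)
    q=(P[...,0]>500)&(P[...,0]<760)&(abs(P[...,1]+30)<160)&(P[...,2]>8)
    for n,m in dict(mate=q&(h[...,0]>33)&(h[...,0]<70)&(h[...,1]>70),bedtop=q&(h[...,0]>15)&(h[...,0]<33)&(h[...,1]>50)&(h[...,2]>120),red=q&((h[...,0]<8)|(h[...,0]>172))&(h[...,1]>140)).items():
        m=cv2.morphologyEx(m.astype(np.uint8),cv2.MORPH_OPEN,np.ones((2,2)))>0
        print(k,n,m.sum(),np.median(P[m],0),cv2.minAreaRect(P[m][:,:2].astype(np.float32)))
E
```

```text
clock: 3.48
ee_pos: [483.5, 328.1, 22.3]
tool_rot: [-0.66, 0.752, -0.0, 0.0]
contact_force: [-0.1, -0.2, -0.3]
finger_gap: 85.2
clock: 3.9
ee_pos: [484.0, 328.3, 23.5]
tool_rot: [-0.66, 0.751, -0.0, 0.001]
contact_force: [-0.6, -1.4, 4.9]
finger_gap: 53.9
clock: 4.32
ee_pos: [484.0, 328.3, 23.5]
tool_rot: [-0.66, 0.751, -0.0, 0.001]
contact_force: [-1.1, -1.7, 4.8]
finger_gap: 53.9
clock: 4.73
ee_pos: [485.4, 329.1, 122.4]
tool_rot: [-0.66, 0.751, -0.001, 0.004]
contact_force: [0.6, 0.9, -0.7]
finger_gap: 54.0
clk 4.73 pos [485.37 329.13 122.39] head -97.43 d [389.71 439.61 117.32] spin None gap 54.0 F [ 0.57  0.86 -0.68]
mate? ((613.4164428710938, 67.7640609741211), (100.44204711914062, 56.4697265625), 10.182063102722168) 2731
a mate 259 [608.72  73.07  41.62] ((610.5545654296875, 72.37197875976562), (115.31641387939453, 48.25355911254883), 9.482956886291504)
a bedtop 1762 [614.55 -38.83  18.64] ((1113.8341064453125, 33.99903869628906), (1184.0447998046875, 275.2118835449219), 7.331857681274414)
a red 25 [642.22 -98.49  65.52] ((644.512939453125, -99.62215423583984), (37.5578498840332, 7.616804599761963), 10.15659236907959)
b mate 190 [610.92  59.54  39.26] ((339.607421875, -442.469482421875), (1242.5347900390625, 97.04219818115234), 61.19349670410156)
b bedtop 1523 [602.46 -55.32  15.  ] ((434.71331787109375, -489.9248046875), (1227.1981201171875, 268.98504638671875), 68.28775787353516)
b red 55 [ 646.12 -110.53   53.09] ((644.7573852539062, -111.47254943847656), (41.92953872680664, 8.028017044067383), 9.47376823425293)
```

```bash
python3 -m crank '[[0,0,-20,-5.9,0],[0,0,-20,-5.9,0],[0,0,0,-5.9,0]]' | sed -n 2p
for i in 1 2; do python3 -m crank '[[37,-7.5,0,0,0],[37,-7.5,0,0,0],[37,-7.5,0,0,0],[37,-7.5,0,0,0],[37,-7.5,0,0,0]]' | sed -n 2p; done
python3 -m crank '[[0,0,0,0,0],[0,0,0,0,0],[0,0,0,0,0]]'
python3 - <<'E'
from h import *
delta([0,0,0],-79.7)
c=cam("wrist");save("w2.png",c["image"]);np.savez("w2.npz",P=wpts(c),im=c["image"])
E
```

```text
ee_pos: [484.7, 328.8, 160.6]
ee_pos: [553.5, 151.2, 156.9]
ee_pos: [623.4, -24.3, 156.8]
clock: 6.07
ee_pos: [622.8, -22.2, 156.7]
tool_rot: [0.767, -0.641, -0.001, 0.0]
contact_force: [0.0, -0.3, -1.4]
finger_gap: 53.9
clk 6.07 pos [622.83 -22.15 156.7 ] head -79.76 d [-132.41  608.79  157.5 ] spin -0.05810920588106683 gap 53.9 F [ 0.01 -0.35 -1.41]
```

View pics/w2.png

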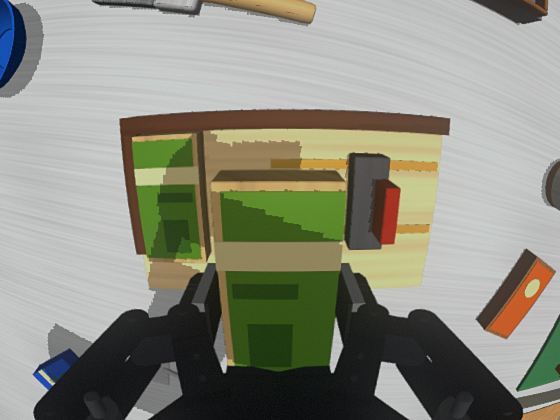

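The held block sits at (280,270), the mate at (168,200), and the jaw with its red tab at (375,205). The fence runs along the top. Everything needed is in view, so I'll measure it all in this one frame.

Run:
```python
from h import *
d=np.load("w2.npz");P=d["P"];im=d["im"];h=cv2.cvtColor(im,cv2.COLOR_RGB2HSV)
v,u=np.mgrid[0:420,0:560];z=P[...,2];H,S,V=h[...,0],h[...,1],h[...,2]
a=np.radians(10.3);ex=np.array([np.cos(a),np.sin(a)]);ey=np.array([-ex[1],ex[0]])
def rep(n,m):
    q=P[m][:,:2];lx,ly=q@ex,q@ey
    print(n,m.sum(),"z %.1f"%np.median(z[m]),"ex",np.percentile(lx,[1,99]),"ey",np.percentile(ly,[1,99]),cv2.minAreaRect(q.astype(np.float32)))
rep("mate",(u<205)&(u>120)&(v>125)&(v<270)&(z>35)&(z<44))
rep("fence",(v>105)&(v<150)&(z>23)&(z<31))
rep("stop",(u<150)&(u>110)&(v>105)&(v<270)&(z>23)&(z<31))
rep("jawbar",(u>340)&(u<400)&(v>145)&(v<260)&(z>34)&(z<44))
rep("tab",(u>360)&(u<410)&(v>160)&(v<260)&(z>60)&(z<70))
rep("bed",(u>130)&(v>125)&(v<300)&(z>12)&(z<18))
m=(u>200)&(u<360)&(v>160)&(z>120)&(H>18)&(H<70)&(S>70)
print(np.percentile(z[m],[5,50,95]));m&=abs(z-np.median(z[m]))<5
rep("loose",m)
q=P[m];A=np.c_[q[:,:2],np.ones(len(q))];print("tilt",np.linalg.lstsq(A,q[:,2],rcond=None)[0])
t=env.sense()["ee_pos"][:2];print("tcp",t@ex,t@ey)
```

```text
mate 8093 z 39.7 ex [563.51 671.04] ey [-70.61 -16.23] ((614.4446411132812, 67.8718490600586), (110.69148254394531, 56.37648391723633), 10.727156639099121)
fence 6373 z 27.3 ex [663.49 687.73] ey [-275.02   -0.82] ((686.7373046875, -16.275222778320312), (30.510290145874023, 281.23486328125), 10.569757461547852)
stop 1809 z 27.4 ex [563.55 686.92] ey [-26.34   1.  ] ((616.38623046875, 101.23530578613281), (126.20854187011719, 28.944921493530273), 7.885197162628174)
jawbar 2666 z 37.7 ex [574.07 652.79] ey [-220.22 -191.5 ] ((640.33544921875, -93.25508117675781), (80.23345947265625, 30.236223220825195), 10.501446723937988)
tab 969 z 65.5 ex [591.39 635.74] ey [-221.23 -209.29] ((641.994140625, -102.2483901977539), (45.19358825683594, 12.426518440246582), 11.110249519348145)
bed 16689 z 15.4 ex [519.28 671.39] ey [-426.26   -6.01] ((619.52099609375, -120.42716979980469), (175.09169006347656, 451.5779113769531), 5.793181896209717)
[154.04 157.84 159.  ]
loose 22151 z 157.9 ex [562.75 661.9 ] ey [-159.43 -105.84] ((623.8046264648438, -21.350811004638672), (104.7989501953125, 56.547027587890625), 10.173871040344238)
tilt [ -0.01   0.   161.52]
tcp 608.8902764332308 -132.54314270015436
```

```bash
python3 -m crank '[[-0.5,0,38,0,0],[0,0,38,0,0],[0,0,25,0,0],[0,0,10,0,0],[0,0,0,0,0]]'
python3 -m crank '[[0,0,4,0,0],[0,0,0,0,0],[0,0,0,0,0]]'
python3 -c "
from h import *
delta([0,0,0],-79.5)
a=np.radians(10.4);t=env.sense()['ee_pos'];print(t[0]*np.cos(a)+t[1]*np.sin(a),-t[0]*np.sin(a)+t[1]*np.cos(a))"
```

```text
clock: 6.53
ee_pos: [622.0, -20.7, 44.4]
tool_rot: [0.768, -0.641, -0.002, 0.001]
contact_force: [-0.9, -0.0, -1.3]
finger_gap: 53.8
clock: 6.78
ee_pos: [623.9, -21.9, 44.0]
tool_rot: [0.768, -0.641, 0.001, -0.001]
contact_force: [-0.2, 0.6, -1.9]
finger_gap: 53.9
clk 6.78 pos [623.91 -21.89  43.97] head -79.72 d [-132.88  610.11   42.24] spin -0.2249318176255315 gap 53.9 F [-0.22  0.58 -1.92]
609.7081874188423 -134.1607017862345
```

```bash
python3 -m crank '[[-1,0,2.5,0,0],[-1,0,2.5,0,0],[0,0,0,0,0]]'
python3 -m crank '[[0,-3,0,0,0],[0,-3,0,0,0],[0,0,0,0,0]]'
python3 -m crank '[[0,-1.5,0,0,0],[0,-1.5,0,0,0],[0,0,0,0,0]]'
```

```text
clock: 7.03
ee_pos: [623.3, -20.1, 38.5]
tool_rot: [0.767, -0.641, 0.001, -0.0]
contact_force: [-1.1, -1.2, 5.3]
finger_gap: 53.8
clock: 7.28
ee_pos: [629.0, -19.0, 38.5]
tool_rot: [0.768, -0.641, 0.0, -0.0]
contact_force: [-1.7, 0.1, 5.9]
finger_gap: 53.9
clock: 7.53
ee_pos: [631.7, -18.5, 38.5]
tool_rot: [0.768, -0.641, 0.0, 0.0]
contact_force: [-3.9, -0.3, 5.9]
finger_gap: 53.7
```

```bash
python3 -m crank '[[0,-1,0,0,0],[0,0,0,0,0]]'
python3 -m crank '[[0,-1,0,0,0],[0,0,0,0,0]]'
python3 -m crank '[[0,-1,0,0,0],[0,0,0,0,0],[0,0,0,0,0]]'
```

```text
clock: 7.7
ee_pos: [632.5, -18.3, 38.5]
tool_rot: [0.768, -0.641, 0.0, 0.0]
contact_force: [-2.7, 0.1, 6.1]
finger_gap: 54.1
clock: 7.87
ee_pos: [633.0, -18.2, 38.5]
tool_rot: [0.768, -0.641, -0.0, 0.001]
contact_force: [-6.5, -1.7, 6.8]
finger_gap: 53.8
clock: 8.12
ee_pos: [633.1, -18.2, 38.4]
tool_rot: [0.768, -0.641, -0.001, 0.001]
contact_force: [-10.6, -3.2, 10.8]
finger_gap: 53.8
```

Fence contact: about 11 N, and the motion has stopped. Releasing and lifting, then looking.

```bash
python3 -m crank '[[0,0,0,0,0.82],[0,0,0,0,0.82],[0,0,0,0,0.82],[0,0,0,0,0.82]]'
python3 -m crank '[[0,0,-20,0,0.82],[0,0,-35,0,0.82],[0,0,-35,0,0.82],[0,0,-20,0,0.82],[0,0,0,0,0.82]]'
cat > m.py <<'E'
from h import *
import sys
c=cam("wrist");P=wpts(c);im=c["image"];save(sys.argv[1],im);h=cv2.cvtColor(im,cv2.COLOR_RGB2HSV)
z=P[...,2];H,S=h[...,0],h[...,1]
a=np.radians(10.5);ex=np.array([np.cos(a),np.sin(a)]);ey=np.array([-ex[1],ex[0]])
lx=P[...,:2]@ex;ly=P[...,:2]@ey
def rep(n,m):
    n_,l,s,_=cv2.connectedComponentsWithStats(m.astype(np.uint8))
    for i in range(1,n_):
        if s[i,4]<300: continue
        k=l==i;r=cv2.minAreaRect(P[k][:,:2].astype(np.float32))
        print(n,s[i,4],"z %.1f"%np.median(z[k]),"ex",np.percentile(lx[k],[1,99]),"ey",np.percentile(ly[k],[1,99]),np.array(r[0]),np.array(r[1]),"%.2f"%r[2])
roi=(lx>500)&(lx<700)&(ly>-290)&(ly<10)
rep("block",roi&(z>36)&(z<43)&(S>60)&(H>12)&(H<70))
rep("fence",roi&(z>24)&(z<31)&(lx>655)&(ly>-270))
rep("tab",roi&(z>61)&(z<70))
rep("bar",roi&(z>34)&(z<44)&(ly<-160)&(lx<660))
t=env.sense()["ee_pos"][:2];print("tcp",t@ex,t@ey);delta([0,0,0])
E
python3 m.py w3.png
```

```text
clock: 8.45
ee_pos: [634.9, -17.8, 37.4]
tool_rot: [0.767, -0.641, 0.0, -0.0]
contact_force: [-0.4, -0.1, -0.8]
finger_gap: 70.1
clock: 8.87
ee_pos: [636.6, -18.1, 152.5]
tool_rot: [0.768, -0.641, 0.004, -0.002]
contact_force: [1.0, -0.3, 0.3]
finger_gap: 69.9
block 8978 z 39.7 ex [563.82 671.31] ey [-159.51 -106.09] [630.81 -18.09] [110.56  55.03] 10.38
block 7674 z 39.7 ex [564.58 671.14] ey [-72.72 -18.39] [614.6   67.98] [110.58  56.41] 10.40
fence 6462 z 27.3 ex [659.21 687.33] ey [-266.38   -2.99] [684.78 -10.66] [ 32.58 269.43] 10.55
tab 905 z 65.6 ex [591.03 634.94] ey [-223.09 -211.27] [ 642.06 -102.12] [45.17 12.52] 10.70
bar 2567 z 37.8 ex [574.3  652.25] ey [-222.34 -193.66] [640.33 -93.21] [80.38 30.34] 9.81
tcp 621.6758322986061 -133.46200158236329
clk 8.92 pos [635.59 -17.94 149.67] head -79.74 d [-131.17  622.92  146.49] spin None gap 69.9 F [-0.13 -0.26 -0.46]
```

View pics/w3.png

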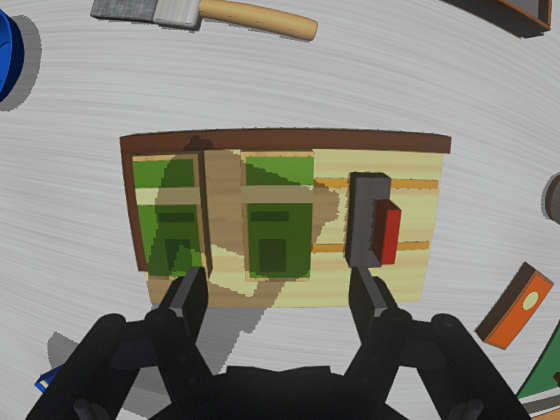

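The picture shows the loose block on the bed at (280,215), on the fence and parallel to the mate at (167,210). The road strips are level and the jaw is still out at (375,220). Next I'll grip the red tab and slide.

```bash
python3 -m crank '[[28,3,10,0,0.7],[28,3,10,0,0.7],[28,3,15,0,0.7],[0,0,20,0,0.7],[0,0,0,0,0.7]]'
python3 -m crank '[[0,0,20,0,0.7],[0,0,13,0,0.7],[0,0,0,0,0.7],[0,0,0,0,0.7]]'
python3 -c "
from h import *
a=np.radians(10.5);t=env.sense()['ee_pos'];print(t[0]*np.cos(a)+t[1]*np.sin(a),-t[0]*np.sin(a)+t[1]*np.cos(a),t)"
```

```text
clock: 9.33
ee_pos: [638.5, -102.9, 87.0]
tool_rot: [0.767, -0.642, -0.004, 0.002]
contact_force: [-1.2, -0.2, -1.6]
finger_gap: 60.2
clock: 9.67
ee_pos: [640.5, -101.3, 59.1]
tool_rot: [0.768, -0.641, -0.001, 0.0]
contact_force: [0.1, 0.0, 1.0]
finger_gap: 59.5
611.3209611152967 -216.30731726301713 [ 640.5  -101.28   59.07]
```

```bash
python3 -m crank '[[0,0,-3,0,0],[0,0,0,0,0],[0,0,0,0,0],[0,0,0,0,0],[0,0,0,0,0]]' 40
python3 -m crank '[[0,0,0,0,0],[0,0,0,0,0]]'
python3 -m crank '[[-5,0,0,0,0],[-5,0,0,0,0],[-5,0,0,0,0],[-5,0,0,0,0],[-5,0,0,0,0]]'
python3 -m crank '[[-3,0,0,0,0],[-3,0,0,0,0],[-3,0,0,0,0],[-3,0,0,0,0],[0,0,0,0,0]]'
```

```text
clock: 10.08
ee_pos: [641.1, -102.2, 63.3]
tool_rot: [0.768, -0.641, 0.001, -0.0]
contact_force: [-1.5, 0.6, 5.7]
finger_gap: 10.8
clock: 10.25
ee_pos: [641.1, -102.2, 63.3]
tool_rot: [0.768, -0.641, 0.001, -0.0]
contact_force: [-1.6, -0.1, 5.8]
finger_gap: 11.1
clock: 10.67
ee_pos: [636.6, -78.4, 63.3]
tool_rot: [0.767, -0.641, 0.001, 0.0]
contact_force: [-1.4, -4.0, 5.4]
finger_gap: 10.9
clock: 11.08
ee_pos: [634.4, -66.2, 63.3]
tool_rot: [0.768, -0.641, 0.001, 0.0]
contact_force: [-1.2, -1.9, 5.7]
finger_gap: 10.8
```

```bash
for i in 1 2; do python3 -m crank '[[-3,0,0,0,0],[-3,0,0,0,0],[-3,0,0,0,0],[-3,0,0,0,0],[-1,0,0,0,0]]'; done
python3 -m crank '[[-1,0,0,0,0],[-1,0,0,0,0],[0,0,0,0,0]]'; python3 m.py w4.png
```

```text
clock: 11.5
ee_pos: [632.1, -53.8, 63.3]
tool_rot: [0.768, -0.641, 0.001, 0.0]
contact_force: [-1.5, -5.7, 5.6]
finger_gap: 11.2
clock: 11.92
ee_pos: [629.7, -41.0, 63.3]
tool_rot: [0.768, -0.641, 0.001, 0.0]
contact_force: [-1.7, -5.8, 5.8]
finger_gap: 10.5
clock: 12.17
ee_pos: [629.4, -39.1, 63.3]
tool_rot: [0.768, -0.641, 0.001, 0.0]
contact_force: [-1.8, -4.6, 5.9]
finger_gap: 10.8
block 28310 z 39.7 ex [566.04 671.43] ey [-128.15  -19.35] [619.67  40.48] [111.41 112.9 ] 11.03
fence 13338 z 27.3 ex [665.22 687.18] ey [-266.47   -3.81] [684.75 -10.53] [ 32.42 269.75] 10.56
tab 2772 z 65.7 ex [591.16 634.8 ] ey [-170.32 -134.64] [629.88 -38.17] [40.28 37.78] 51.69
tcp 611.6816898550858 -153.14375193017656
clk 12.22 pos [629.35 -39.11  63.31] head -79.74 d [-150.72  612.36   62.59] spin None gap 11.0 F [-2.11 -4.58  6.58]
```

```bash
python3 -m crank '[[-1,0,0,0,0],[-1,0,0,0,0],[-1,0,0,0,0],[0,0,0,0,0]]'
python3 -m crank '[[-1,0,0,0,0],[-1,0,0,0,0],[0,0,0,0,0]]'
python3 -m crank '[[-1,0,0,0,0],[0,0,0,0,0],[0,0,0,0,0]]'
```

```text
clock: 12.55
ee_pos: [629.0, -36.8, 63.3]
tool_rot: [0.767, -0.641, 0.002, 0.001]
contact_force: [-2.2, -7.3, 6.0]
finger_gap: 11.2
clock: 12.8
ee_pos: [628.9, -36.7, 63.3]
tool_rot: [0.767, -0.641, 0.003, 0.002]
contact_force: [-1.7, -15.9, 4.6]
finger_gap: 11.1
clock: 13.05
ee_pos: [628.9, -36.7, 63.3]
tool_rot: [0.767, -0.641, 0.003, 0.002]
contact_force: [-0.8, -19.9, 3.6]
finger_gap: 11.3
```

Hard stop with force up to 20 N. Release, lift clear and check.

```bash
python3 -m crank '[[0,0,0,0,0.6],[0,0,0,0,0.6],[0,0,0,0,0.6],[0,0,0,0,0.6]]'
python3 -m crank '[[0,0,-20,0,0.6],[0,0,-35,0,0.6],[0,0,-35,0,0.6],[0,0,0,0,0.6],[0,0,0,0,0.6]]'
python3 m.py w5.png
```

```text
clock: 13.38
ee_pos: [628.0, -31.9, 62.2]
tool_rot: [0.768, -0.641, -0.0, -0.0]
contact_force: [0.9, -0.3, 0.7]
finger_gap: 51.2
clock: 13.8
ee_pos: [628.7, -31.9, 154.2]
tool_rot: [0.768, -0.641, 0.002, -0.001]
contact_force: [-0.5, -0.4, -1.0]
finger_gap: 51.4
block 16535 z 39.7 ex [563.81 671.19] ey [-125.83  -17.59] [619.52  42.41] [111.05 111.16] 10.67
fence 6260 z 27.4 ex [661.71 687.26] ey [-266.85   -2.92] [687.52 -10.26] [ 31.99 269.47] 11.82
tab 1020 z 65.7 ex [590.24 634.81] ey [-155.68 -144.09] [629.2 -35.7] [45.67 11.75] 10.94
tcp 611.6518483301611 -145.76195265337742
clk 13.85 pos [627.97 -31.86 152.38] head -79.72 d [-143.44  612.27  152.1 ] spin None gap 51.7 F [ 0.77 -0.   -1.  ]
```

View pics/w5.png

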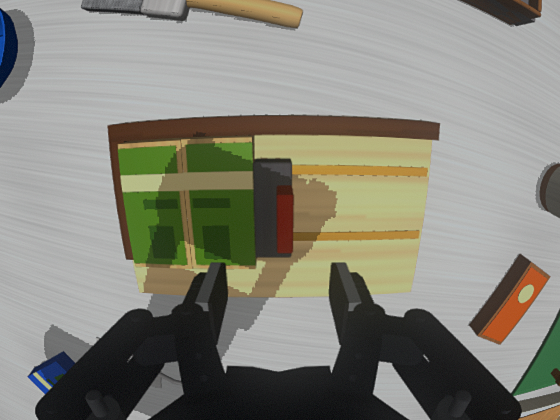

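The blocks are butted at (187,200), the road is continuous, and the jaw is against the block at (255,205). The pair measures 111 x 111 mm and the jaw face matches the block side. The gripper is clear, so I'm handing in.

```bash
python3 -c "
from h import *
env.close_job()"
```

```text
the job is handed in; nothing more can be done
```

I laid the loose green block on the bed and pushed it against the fence until I felt about 11 N. I then slid the jaw by its red tab until both blocks stopped hard at about 20 N. After that I let go, lifted clear and handed the job in at about 14 s; no verdict came back.

**Last wrist view:**
- **Joint:** the pair measured 111 x 111 mm against 110 x 110 nominal, and the road runs on across the joint with no step I could see.
- **Fence and square:** the pair is square to the bed within about 0.3°, and its fence-side edge is within about 1 mm of the fence.
- **Jaw:** its face is level with the block's side to within about 0.5 mm.
- **Other things on the table:** the arm touched nothing but the loose block and the jaw's tab. I did not re-measure the other objects at the end.

**A disagreement:** the jaw travelled about 67 mm, where about 70 was expected from fully out. It may not have started fully out, or the measurement is slightly off. I put the standing block's gap to the side stop at about 1 mm, but only from the stop's outer edge, so that figure is less certain than the force, which rose hard.

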